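# Change the support under a bumper beam

## Robot

A 6-joint arm with a two-finger parallel gripper is mounted at the origin on the work surface. World frame = base frame: x ahead of the robot, y to its left, z up, the work surface at z = 0. Lengths are in m, angles in rad, forces in N, time in s.
With the tool pointing down it reaches from about 0.275 to 0.725 m from the base axis. Payload 15.9 kg.
Tool frame: the origin (TCP) lies at the very end of the fingers, on their centre line; the grasp point (between the pads) lies 19 mm behind it; y points along the fingers, x is the direction in which the jaws open and shut, and the axes are right-handed (so a half turn about y gives the same grasp; the last joint's range is limited). The gripper opens to 85 mm and grips with 20 to 120 N. Pads are 22 mm wide; open, the fingers measure 114 mm over their backs; the gripper's body (76 mm by 85 mm) begins 54 mm behind the grasp point. The pads swing forward as they close: fully open they stand 13 mm farther back than shut.
Start: joints at [1.17, 0.213, -0.034, 1.323, 0, 1.571], TCP at [0.195, 0.46, 0.207] pointing down, gripper open.
Joint ranges: [-2.98, 2.98], [-0.74, 1.72], [-1.14, 1.35], [-2.1, 2.04], [-1.57, 1.44], [-3.14, 3.14]. Speed limits (rad/s): [1.89, 1.89, 2.39, 2.57, 3.14, 3.14].

## Interface

Orientations are given as a 3x3 rotation matrix whose columns are the frame's x, y, z axes.
In Python, from rig import telemetry, cams, ticket gives the robot as it stands.
- The arm moves only by the tool send_rows, never from a script. Its argument "targets" is a list of rows, each a list of 7 numbers: the shift along the tool's x, y, z in m, then the turn, a rotation vector about the tool's x, y, z in degrees, then the closure, from -1 (fully open) to 1 (shut). In form: [[tx, ty, tz, wx, wy, wz, fingers], ...]. A call has 1 to 10 rows; each row shifts and turns the commanded pose from where the row before left it, along the tool's axes as they then stand; what a row does not reach is not made up. A row lasts 1/10 s, in which the tool goes at most 50 mm and 8.59 degrees, less where a joint would pass 70% of its speed; a pose out of reach is approached as far as the arm can. A call with a gripper value outside its range is refused whole. The fingers move at their own pace and stop on an object; the grip force is fixed at half the most. Time passes only in rows, so rows that do not move let the fingers close. It gives the time, the measured TCP pose, the force and the opening at its end, in the units of the state.
- telemetry.observe(): the state, without advancing time (a new reading comes with each control period).
- cams.read_camera(name): name is "side" or "top"; returns the picture (400x640x3 uint8, red, green, blue); there is no depth.
- cams.camera_info(name): a dict with "fx", "fy", "cx", "cy" (pixels), "k1" (the pictures are not rectified: a ray, as slopes to the right and down, at radius r is drawn at 1 + k1 r^2 times it, then the intrinsics apply), "R" (3x3) and "t" (3): a world point X has camera coordinates R X + t. Camera axes: x right, y down, z forward; pixel columns grow to the right and rows downward; lengths in m; the calibration is good to about 2 mm. A picture is of the moment at which its call begins. camera_info takes no time and is no camera call.
- ticket.hand_in(): hands the job in, once; it reports no verdict.
The state is a dict: "t": time; "joints": joint angles; "joint_velocities": joint speeds; "tau": joint torques, N m; "position": TCP position; "orientation": TCP orientation; "contact_force": force on the tool from outside, world axes, zero at the start; "torque": the same for the moment, N m; "gripper_width": finger opening in m.
Only numpy, scipy, OpenCV 4.12 (cv2) and the standard library are available. Lean on these libraries where they do the work, as an engineer would, in place of code of your own. Each camera call takes 0.05 s, during which the arm holds its last target. There are 200 camera calls.

## Task

The bumper beam lies on the fixed end rest and on the arm of the raised ratchet stand; the other ratchet stand is down. Pull the low stand's rail up, notch by notch, until it is latched at the same notch as the raised one, holding the beam level; then lift the pawl lever of the stand that was carrying the beam and let that rail down all the way, so that the painter can get at the spot it covered. Leave the beam lying where it is, let both pawls spring back, and do not disturb the things on the bench.

Things in the scene. Friction and masses are not known exactly. Their poses are not given: they have to be found in the camera images.
- ground_rail: dark steel flat bar bolted to the bench, 130 x 780 x 10 mm, origin on the bench at its middle, 12 mm to the robot's side of its centre line; y along its length, x away from the robot. Welded on it at y = -330 mm, the fixed end rest: a post whose rubber pad is 258.5 mm above the bench. Both stands are bolted on it and have the same axes
- low_stand: the ratchet stand whose rail starts down, dark red: foot plate 120 x 90 x 8 mm and a U-shaped sleeve 38 mm wide, 145 mm high, open towards the robot. Origin: under the sleeve's axis, on the ground rail's top. It may stand at either of two places 200 mm apart
- low_rail (a joint): height of the low stand's rail, m: 0 on the sleeve, stop at 0.102. Square tube 25 x 25 mm, 0.5 kg, saw teeth 16 mm apart towards the robot. Latches at 0.0145, 0.0305, 0.0465, 0.0625, 0.0785 and 0.0945: the pawl drops in about 1 mm above each and the rail sinks onto it when let go. Rising takes up to 15 N, 8 N more under the beam; with the pawl out it slides down by its weight at about 0.15 m/s
- low_top (a point): centre of the flat top of the low stand's rail (black cap, 27 x 27 mm). The bare tube below it can be gripped across its sides (stand's y) over the 45 mm down to the support arm. The arm, 30 mm wide, leaves the rail away from the robot (+x), its rubber pad 50 mm below the top, 33 to 111 mm from the rail's axis, and ends in a 21 mm high lip at 114 to 122 mm
- low_pad (a point): centre of the rubber pad of the low stand's arm, 72 mm beyond the rail's axis, on its upper face
- low_pawl (a joint): lift of the low stand's pawl, rad: 0 sprung fully in, as the high one
- low_lever (a point): middle of the grip of the low stand's pawl lever, as the high one
- high_stand: the other ratchet stand, the same in every way, whose rail starts raised at the fifth notch and carries the beam
- high_rail (a joint): height of its rail, m, same scale; starts at about 0.0785, latched at the fifth notch
- high_top (a point): centre of the flat top of the high stand's rail
- high_pad (a point): centre of the rubber pad of the high stand's arm, on its upper face
- high_pawl (a joint): lift of the high stand's pawl, rad: 0 sprung fully in, the nose clears the teeth at about 0.17 (hold it at 0.25 to 0.45 to let the rail down), stop at 0.5. The sprung lever needs about 3 to 5 N of lift at its grip and returns by itself
- high_lever (a point): middle of the grip of the high stand's pawl lever: a black bar 40 mm long, 16 mm wide (stand's y), 12 mm thick, sticking out from the sleeve towards the robot, rising 15 degrees outwards. It turns about a pin parallel to the stand's y, which lies 58 mm nearer the rail (+x) and 15.5 mm lower than this point when the pawl is in; lifting the grip by 20 mm opens the pawl 0.35 rad
- bumper_beam: bare aluminium bumper beam, loose, about 0.9 kg, 70 x 900 x 40 mm, lying along its y with two crash boxes and flange plates on the side away from the robot. Origin: centre of its underside. Its near face is 37 mm beyond the axes of the rails and overhangs the low stand's arm, so the gripper has to come to the rail tilted from the robot's side
- paint_tin: closed steel tin, diameter 109, height 129 mm, beyond the beam
- mixing_cup: white plastic cup, diameter 90, height 100 mm, beyond the beam
- tape_roll: roll of masking tape lying flat, diameter 110, height 36 mm, on the robot's side
- sanding_block: rubber sanding block, 70 x 125 x 38 mm, on the robot's side

How it is judged:
On the way:
1. the low stand's rail is up and latched at the fifth notch, let go, while the high stand is still up (value of joint low_rail between 0.074 and 0.085 m and value of joint low_pawl below 0.1 rad and contact force between the fingers and low_rail below 0.2 N and value of joint high_rail above 0.072 m), for 0.2 s.
At the end, for the whole second after the job is handed in: The rail that was low is latched at the fifth notch (0.074 to 0.085) and carries the beam; the other rail is all the way down (below 0.006); both pawls are sprung in (below 0.1 rad); the beam lies still, level within 1.1 degrees, within 25 mm of where it was (value of joint low_rail between 0.074 and 0.085 m and value of joint high_rail below 0.006 m and value of joint each of low_pawl, high_pawl below 0.1 rad and contact force between low_rail and bumper_beam above 1 N and angle between bumper_beam's own y axis and vertical between 1.551 and 1.591 rad and distance of bumper_beam from where it was at the start of the episode below 0.025 m and linear speed of bumper_beam below 0.01 m/s); the robot touches nothing.
It fails at once if the beam is dropped or tipped at one end by more than 4.5 degrees (angle between bumper_beam's own y axis and vertical below 1.492 rad or angle between bumper_beam's own y axis and vertical above 1.649 rad).
It fails at once if a thing on the bench is pushed by more than 30 mm (distance of any of paint_tin, mixing_cup, tape_roll, sanding_block from where it was at the start of the episode above 0.03 m).
It also fails if it takes over 51 s, if anything falls off the work surface, if the arm or the gripper's body presses on something with over 40 N, if the wrist force passes 120 N, or if a joint passes its speed limit or range.

## Working session

There is one attempt and no reset: what is moved stays moved. The work goes in short steps, Python scripts to look and compute and a tool call to move; the robot and the scene stay as the last step left them, time stands still between calls to the robot, and variables do not carry over. Pictures are saved under pics/ and viewed, about 8 in all and at most 12, crops included, and the job is handed in when it is done.

Besides the shell and the picture viewer there is one more tool, called after "Call:" as name(argument=value, ...) on one line, values as JSON. send_rows: Moves the arm, as the interface text tells. Its arguments: {"type":"object","properties":{"targets":{"type":"array"}},"required":["targets"]}

```bash
ls; mkdir -p pics
python3 - <<'E'
from rig import telemetry, cams
import cv2
s=telemetry.observe(); print(s)
for n in("side","top"):
    im=cams.read_camera(n); cv2.imwrite(f"pics/{n}0.png",im[:,:,::-1]); print(n,cams.camera_info(n))
E
```

```text
pics
{'t': 0.0, 'joints': array([ 1.17000813e+00,  2.13371939e-01, -3.50380973e-02,  1.32355089e+00,
        1.96576244e-05,  1.57079893e+00]), 'joint_velocities': array([ 0.0007516 , -0.00219845,  0.00011305,  0.00025469, -0.00086178,
        0.00073704]), 'tau': array([ 1.39436452e-03, -6.86158276e+01,  4.87112331e+01,  1.78080867e-02,
       -2.35875104e-04, -2.92879474e-05]), 'position': array([0.19491639, 0.46002656, 0.20621665]), 'orientation': array([[ 3.90146331e-01, -4.72462582e-04, -9.20752745e-01],
       [ 9.20752129e-01, -1.06464246e-03,  3.90146617e-01],
       [-1.16460214e-03, -9.99999322e-01,  1.96545784e-05]]), 'contact_force': array([-0.35174323, -0.94246782, -0.04524991]), 'torque': array([ 0.01629349, -0.00943776, -0.0060739 ]), 'gripper_width': 0.0850937410246862}
side {'fx': 508.20237057540254, 'fy': 508.20237057540254, 'cx': 320.43654299296446, 'cy': 211.33180607943004, 'k1': -0.12282343264040606, 'R': array([[ 0.78688796, -0.61699837, -0.0109702 ],
       [-0.41098312, -0.51072011, -0.75515418],
       [ 0.4603262 ,  0.5987303 , -0.65545543]]), 't': array([-0.4909535 ,  0.3464811 ,  1.47276231])}
top {'fx': 431.19894329640863, 'fy': 431.19894329640863, 'cx': 326.86859727885377, 'cy': 197.9105391217333, 'k1': -0.007931586106261058, 'R': array([[-0.00157877, -0.99999558, -0.00252112],
       [-0.99409065,  0.00184309, -0.10853749],
       [ 0.10854166,  0.00233486, -0.99408916]]), 't': array([-0.02462538,  0.59312492,  1.51754318])}
```

View pics/side0.png

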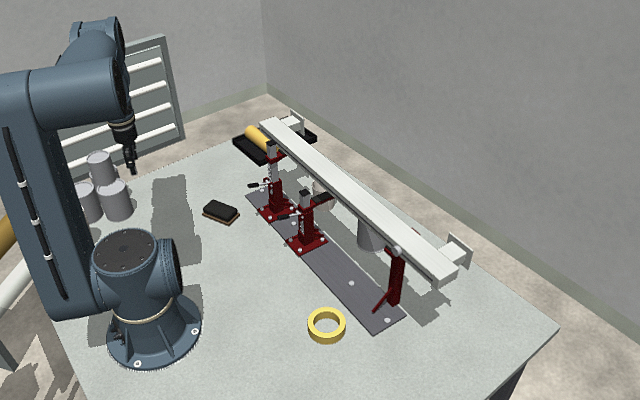

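View pics/top0.png

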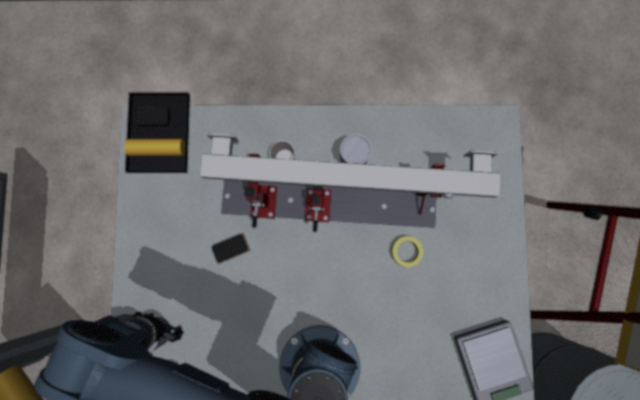

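The raised stand is the far-left one, with its cap near side (272,143). The low stand is in the middle, with its cap near side (305,192). The fixed rest is on the right, the tape at (326,325) and the block at (221,212). I'll zoom in on the stands.

```bash
cat > h.py <<'E'
import numpy as np, cv2
from rig import telemetry, cams
def ray(n,u,v):
    c=cams.camera_info(n); K=np.array([[c['fx'],0,c['cx']],[0,c['fy'],c['cy']],[0,0,1]])
    p=cv2.undistortPoints(np.array([[[u,v]]],float),K,np.array([c['k1'],0,0,0,0]))[0,0]
    R=np.array(c['R']);return -R.T@c['t'], R.T@np.array([p[0],p[1],1])
def plane(n,u,v,z):
    o,d=ray(n,u,v); return o+d*(z-o[2])/d[2]
def two(a,b):
    o1,d1=ray('side',*a);o2,d2=ray('top',*b)
    s=np.linalg.lstsq(np.c_[d1,-d2],o2-o1,rcond=None)[0]
    p,q=o1+s[0]*d1,o2+s[1]*d2; return (p+q)/2,np.linalg.norm(p-q)
def proj(n,X):
    c=cams.camera_info(n);x=np.array(c['R'])@X+c['t'];x=x[:2]/x[2];x=x*(1+c['k1']*(x@x))
    return x[0]*c['fx']+c['cx'],x[1]*c['fy']+c['cy']
def crop(n,x0,x1,y0,y1,f,name):
    im=cams.read_camera(n)[y0:y1,x0:x1,::-1]
    cv2.imwrite(f"pics/{name}.png",cv2.resize(im,None,fx=f,fy=f,interpolation=cv2.INTER_CUBIC))
E
python3 - <<'E'
from h import *
a=cv2.imread("pics/side0.png")[120:260,235:345]
b=cv2.imread("pics/top0.png")[145:240,210:340]
a=cv2.resize(a,(440,560),interpolation=2);b=cv2.resize(b,(360,263),interpolation=2)
o=np.zeros((560,800,3),np.uint8);o[:,:440]=a;o[:263,440:]=b
cv2.imwrite("pics/z.png",o)
# rail corners & beam
im=cv2.imread("pics/top0.png")
for nm,lo,hi in(("dark rail",(60,50,50),(95,85,85)),("beam",(150,150,150),(255,255,255))):
    print(nm)
    m=cv2.inRange(im,lo,hi); m[:90]=0
    for c in sorted(cv2.findContours(m,0,2)[0],key=cv2.contourArea)[-4:]: print(cv2.minAreaRect(c),cv2.contourArea(c))
E
```

```text
dark rail
((285.1047058105469, 359.0915222167969), (144.42877197265625, 75.40702056884766), 2.4895529747009277) 1450.5
((342.0414733886719, 203.85751342773438), (186.6442108154297, 35.12052917480469), 3.6913859844207764) 4118.0
((121.89573669433594, 386.10284423828125), (150.45892333984375, 52.582481384277344), 22.5572452545166) 4562.0
((21.26470184326172, 242.55882263183594), (184.08453369140625, 80.76435852050781), 75.96376037597656) 6605.0
beam
((510.5, 349.5), (1.4142135381698608, 0.0), -135.0) 0.0
((478.2000732421875, 376.9000549316406), (1.7888542413711548, 3.130495071411133), 63.43495178222656) 3.5
((491.00006103515625, 349.5), (28.144268035888672, 45.85302734375), 71.56504821777344) 826.5
((350.8291015625, 165.72174072265625), (299.25238037109375, 38.77342987060547), 3.712460994720459) 6513.5
```

View pics/z.png

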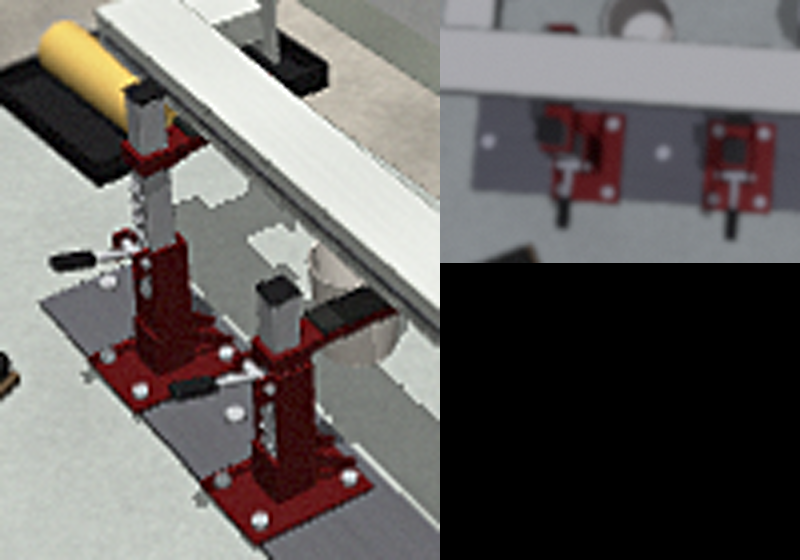

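The low cap is at side (304.8,193), top (316.5,199.2). The high cap is at side (270.8,143.3), top (249.7,191.2). The high lever grip is at side (253,185.5), top (254.4,221.5). The low lever is at side (283,217), top (315,227).

Run:
```python
from h import *
np.set_printoptions(precision=4,suppress=True)
for n,a,b,z in(("lowtop",(304.75,193),(316.5,199.2),.230),("hightop",(270.75,143.25),(249.7,191.2),.3085),
 ("highlev",(253,185.5),(254.4,221.5),None),("lowlev",(283.25,216.75),(315,226.6),None)):
    p,e=two(a,b); print(n,p,e)
    if z: print(plane('side',*a,z),plane('top',*b,z))
p=plane('top',342-90*np.cos(.0645),203.86-90*np.sin(.0645),.01);q=plane('top',342+90*np.cos(.0645),203.86+90*np.sin(.0645),.01)
d=p-q;print('yaw rail',np.degrees(np.arctan2(d[1],d[0])))
# beam from end points top view, top face z .2985
for s in(-1,1):
    t=np.radians(3.712); print('beam end',plane('top',350.8+s*149.6*np.cos(t),165.7+s*149.6*np.sin(t),.2985))
print('tape',plane('side',326,325,.036),'block',plane('side',221,212,.038))
```

```text
lowtop [0.5689 0.0064 0.221 ] 0.0009585152574191043
[ 0.5628 -0.003   0.23  ] [0.5675 0.0064 0.23  ]
hightop [0.5828 0.2042 0.3004] 0.0035868054022684687
[0.5748 0.1944 0.3085] [0.5833 0.2019 0.3085]
highlev [0.5014 0.2122 0.159 ] 0.0010670698931800338
lowlev [0.4857 0.0123 0.1634] 0.0025099658205172157
yaw rail 86.18233284181096
beam end [0.6915 0.3508 0.2985]
beam end [ 0.6308 -0.5445  0.2985]
tape [ 0.3915 -0.3227  0.036 ] block [0.4027 0.2935 0.038 ]
```

```bash
cat >> h.py <<'E'
from scipy.spatial.transform import Rotation as Ro
np.set_printoptions(precision=4,suppress=True)
SX=np.array([.9977,-.067,0]);SX/=np.linalg.norm(SX);SY=np.array([-SX[1],SX[0],0])
def ori(th):
    th=np.radians(th);y=np.cos(th)*SX-np.sin(th)*np.array([0,0,1]);return np.c_[SY,y,np.cross(SY,y)]
def rows(P,R,N,g,p=None,R0=None):
    s=telemetry.observe();p=s['position'] if p is None else p;R0=s['orientation'] if R0 is None else R0
    w=Ro.from_matrix(R0.T@R).as_rotvec()/N; out=[]
    for i in range(N):
        Ri=R0@Ro.from_rotvec(w*i).as_matrix(); out.append([round(float(v),4) for v in Ri.T@(P-p)/N]+[round(float(v),2) for v in np.degrees(w)]+[g])
    print(out)
    return P,R
E
python3 - <<'E'
from h import *
R=ori(45);d=R[:,1]
lt=np.array([.5675,.004,.230]); g=lt-[0,0,.018]
P=g+d*(.019-.10)
print(P); rows(P+[0,0,.03],R,20,-1)
E
```

```text
[0.5104 0.0078 0.2693]
[[-0.0147, -0.0046, -0.0233, -2.23, -0.91, -0.38, -1], [-0.015, -0.0038, -0.0233, -2.23, -0.91, -0.38, -1], [-0.0154, -0.003, -0.0232, -2.23, -0.91, -0.38, -1], [-0.0157, -0.0022, -0.023, -2.23, -0.91, -0.38, -1], [-0.0161, -0.0014, -0.0228, -2.23, -0.91, -0.38, -1], [-0.0164, -0.0007, -0.0226, -2.23, -0.91, -0.38, -1], [-0.0168, 0.0001, -0.0224, -2.23, -0.91, -0.38, -1], [-0.0171, 0.0009, -0.0221, -2.23, -0.91, -0.38, -1], [-0.0175, 0.0016, -0.0218, -2.23, -0.91, -0.38, -1], [-0.0178, 0.0023, -0.0214, -2.23, -0.91, -0.38, -1], [-0.0182, 0.003, -0.021, -2.23, -0.91, -0.38, -1], [-0.0185, 0.0037, -0.0206, -2.23, -0.91, -0.38, -1], [-0.0189, 0.0044, -0.0202, -2.23, -0.91, -0.38, -1], [-0.0192, 0.005, -0.0197, -2.23, -0.91, -0.38, -1], [-0.0196, 0.0057, -0.0192, -2.23, -0.91, -0.38, -1], [-0.0199, 0.0063, -0.0186, -2.23, -0.91, -0.38, -1], [-0.0202, 0.0068, -0.018, -2.23, -0.91, -0.38, -1], [-0.0206, 0.0074, -0.0174, -2.23, -0.91, -0.38, -1], [-0.0209, 0.0079, -0.0168, -2.23, -0.91, -0.38, -1], [-0.0212, 0.0084, -0.0162, -2.23, -0.91, -0.38, -1]]
```

Call:
send_rows(targets=[[-0.0147, -0.0046, -0.0233, -2.23, -0.91, -0.38, -1], [-0.015, -0.0038, -0.0233, -2.23, -0.91, -0.38, -1], [-0.0154, -0.003, -0.0232, -2.23, -0.91, -0.38, -1], [-0.0157, -0.0022, -0.023, -2.23, -0.91, -0.38, -1], [-0.0161, -0.0014, -0.0228, -2.23, -0.91, -0.38, -1], [-0.0164, -0.0007, -0.0226, -2.23, -0.91, -0.38, -1], [-0.0168, 0.0001, -0.0224, -2.23, -0.91, -0.38, -1], [-0.0171, 0.0009, -0.0221, -2.23, -0.91, -0.38, -1], [-0.0175, 0.0016, -0.0218, -2.23, -0.91, -0.38, -1], [-0.0178, 0.0023, -0.0214, -2.23, -0.91, -0.38, -1]])

```text
t: 1.1
position: [0.3532, 0.2331, 0.2529]
orientation: [[0.23, 0.381, -0.895], [0.973, -0.059, 0.225], [0.033, -0.923, -0.384]]
contact_force: [0.6, 0.0, -0.1]
gripper_width: 0.0853
```

Call:
send_rows(targets=[[-0.0182, 0.003, -0.021, -2.23, -0.91, -0.38, -1], [-0.0185, 0.0037, -0.0206, -2.23, -0.91, -0.38, -1], [-0.0189, 0.0044, -0.0202, -2.23, -0.91, -0.38, -1], [-0.0192, 0.005, -0.0197, -2.23, -0.91, -0.38, -1], [-0.0196, 0.0057, -0.0192, -2.23, -0.91, -0.38, -1], [-0.0199, 0.0063, -0.0186, -2.23, -0.91, -0.38, -1], [-0.0202, 0.0068, -0.018, -2.23, -0.91, -0.38, -1], [-0.0206, 0.0074, -0.0174, -2.23, -0.91, -0.38, -1], [-0.0209, 0.0079, -0.0168, -2.23, -0.91, -0.38, -1], [-0.0212, 0.0084, -0.0162, -2.23, -0.91, -0.38, -1]])

```text
t: 2.1
position: [0.5109, 0.0071, 0.2996]
orientation: [[0.064, 0.708, -0.704], [0.998, -0.046, 0.045], [0.0, -0.705, -0.709]]
contact_force: [1.3, 0.8, 0.2]
gripper_width: 0.0852
```

Call:
send_rows(targets=[[0, 0, 0, 0, 0, 0, -1], [0, 0, 0, 0, 0, 0, -1]])

```text
t: 2.3
position: [0.5103, 0.0074, 0.2989]
orientation: [[0.067, 0.705, -0.706], [0.998, -0.047, 0.048], [0.001, -0.707, -0.707]]
contact_force: [-0.4, -0.1, -0.4]
gripper_width: 0.0856
```

Run:
```python
from h import *
s=telemetry.observe();print(s['position'],'\n',s['orientation']-ori(45),s['joints'])
crop('side',225,345,110,250,4,'s1')
rows(np.array([.5675,.004,.212])+ori(45)[:,1]*-.025,ori(45),4,-1)
```

```text
[0.5103 0.0074 0.2989] 
 [[ 0.0003 -0.0003 -0.0002]
 [-0.      0.0005  0.001 ]
 [ 0.001  -0.0003  0.0003]] [ 0.0862 -0.4787 -0.7361  0.5342 -0.1076  0.1098]
[[-0.0001, 0.0193, 0.0052, -0.01, -0.0, 0.02, -1], [-0.0001, 0.0193, 0.0052, -0.01, -0.0, 0.02, -1], [-0.0001, 0.0193, 0.0053, -0.01, -0.0, 0.02, -1], [-0.0001, 0.0193, 0.0053, -0.01, -0.0, 0.02, -1]]
```

View pics/s1.png

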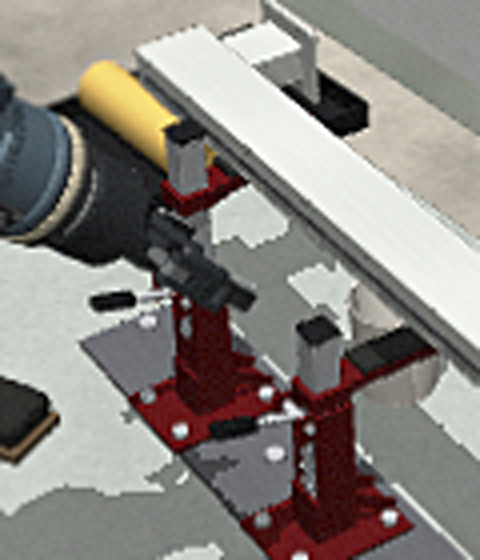

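The gripper is clear of the high stand, with its tips at about side (285,185). The low cap's top face is at about side (304.8,191.3). I'll check the estimate and compute the final advance.

Run:
```python
from h import *
for q in([.5675,.004,.230],[.5665,.001,.230],[.5675,.004,.227]): print(proj('side',np.array(q)),proj('top',np.array(q)))
print(proj('side',np.array([.5103,.0074,.2989])))
print(two((304.75,191.3),(316.5,199.2)))
# top image refine cap: dark mask
im=cv2.imread('pics/top0.png');print(im[190:210,308:326].sum(2))
```

```text
(np.float64(304.61315001592493), np.float64(191.31290083285873)) (np.float64(317.2577491768572), np.float64(199.19477398788055))
(np.float64(304.9317830400763), np.float64(191.9075405877585)) (np.float64(318.21535714654914), np.float64(199.51054470365898))
(np.float64(304.6430514972843), np.float64(192.06238143916403)) (np.float64(317.2813350724699), np.float64(199.2956783946586))
(np.float64(287.8714027105178), np.float64(180.27718212019983))
(array([0.5684, 0.006 , 0.2282]), np.float64(0.0016872071300206052))
[[149 199 215 199 158 128 115 114 117 115 111 112 112 106  87 111 157 199]
 [181 240 258 243 198 152 138 137 134 131 138 134 132 122 101 110 176 254]
 [187 244 270 252 197 160 136 134 144 146 148 150 141 128 104 119 211 320]
 [161 208 237 222 179 140 116 118 127 134 147 146 140 122  89 125 222 334]
 [126 160 177 166 137 100  99 100  99 115 129 131 131 112  85 122 204 294]
 [100 108 125 119  97  86  94  96  95 113 115 126 116 108  93 116 165 227]
 [ 95  91  89  86  88 101 106 105 108 114 118 124 117 115 113 120 132 176]
 [ 88  99  87  83  95 102 106 104 108 122 115 120 119 128 
[... 217 characters left out ...]
130 129 120 121 137 156]
 [ 96  89  86  90  99 110 108 110 111 120 123 127 133 130 123 118 131 150]
 [ 85  91  85  99 113 115 113 112 120 117 115 124 131 130 107 122 134 154]
 [ 77  84 103 102 119 129 125 126 130 123 120 125 138 131 123 130 148 161]
 [ 95  92  91 127 127 133 138 139 138 142 140 143 142 125 122 135 147 155]
 [112 108  94 111 129 141 148 151 158 160 164 156 157 134 116 137 152 159]
 [139 142 134 137 174 200 212 216 221 224 223 210 177 138 136 147 161 158]
 [164 188 183 194 251 290 314 316 320 321 315 293 240 188 189 198 171 163]
 [170 199 194 215 283 334 362 380 382 375 375 350 293 240 255 249 207 176]
 [156 176 174 184 241 290 321 365 386 371 349 335 285 247 265 258 217 171]]
```

Call:
send_rows(targets=[[0, 0.019, 0.0053, 0, 0, 0, -1], [0, 0.019, 0.0053, 0, 0, 0, -1], [0, 0.019, 0.0053, 0, 0, 0, -1], [0, 0.019, 0.0053, 0, 0, 0, -1], [0, 0.015, 0, 0, 0, 0, -1], [0, 0.015, 0, 0, 0, 0, -1], [0, 0.012, 0, 0, 0, 0, -1], [0, 0.003, 0, 0, 0, 0, -1], [0, 0, 0, 0, 0, 0, -1]])

```text
t: 3.25
position: [0.5809, 0.0046, 0.1984]
orientation: [[0.064, 0.705, -0.706], [0.998, -0.045, 0.046], [0.001, -0.708, -0.707]]
contact_force: [-0.6, -0.2, 0.3]
gripper_width: 0.085
```

Call:
send_rows(targets=[[0, 0, 0, 0, 0, 0, 1], [0, 0, 0, 0, 0, 0, 1], [0, 0, 0, 0, 0, 0, 1], [0, 0, 0, 0, 0, 0, 1], [0, 0, 0, 0, 0, 0, 1], [0, 0, 0, 0, 0, 0, 1]])

```text
t: 3.85
position: [0.5813, 0.0063, 0.1997]
orientation: [[0.06, 0.707, -0.705], [0.998, -0.039, 0.045], [0.005, -0.706, -0.708]]
contact_force: [-17.0, 20.9, 12.8]
gripper_width: 0.0249
```

Run:
```python
from h import *
s=telemetry.observe();print(s['position'],s['gripper_width'],s['contact_force'],s['torque'])
crop('side',225,345,110,250,4,'s2')
```

```text
[0.5813 0.0063 0.1997] 0.024920278767955047 [-17.0034  20.9     12.8051] [2.7833 1.1635 3.0198]
```

View pics/s2.png

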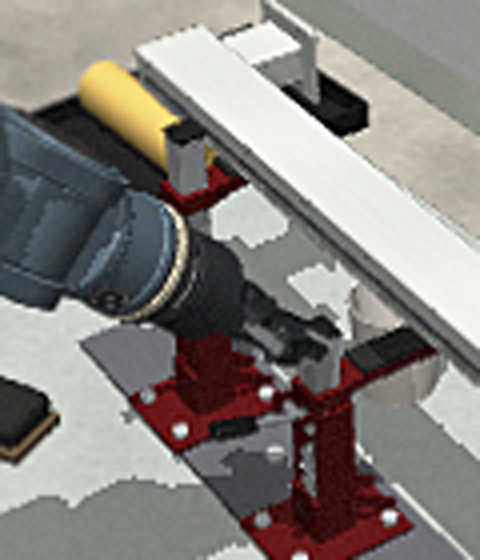

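The grip is on the tube at 24.9 mm opening. I'll relieve the side load, then lift.

Call:
send_rows(targets=[[0.001, -0.001, 0, 0, 0, 0, 1], [0.001, -0.001, 0, 0, 0, 0, 1], [0, 0, 0, 0, 0, 0, 1]])

```text
t: 4.2
position: [0.5806, 0.0066, 0.201]
orientation: [[0.064, 0.707, -0.704], [0.998, -0.044, 0.046], [0.002, -0.706, -0.708]]
contact_force: [19.4, 3.9, -10.5]
gripper_width: 0.0242
```

Call:
send_rows(targets=[[0, -0.003, -0.003, 0, 0, 0, 1], [0, -0.004, -0.004, 0, 0, 0, 1], [0, -0.004, -0.004, 0, 0, 0, 1], [0, 0, 0, 0, 0, 0, 1]])

```text
t: 4.6
position: [0.5808, 0.0065, 0.2171]
orientation: [[0.064, 0.707, -0.704], [0.998, -0.044, 0.046], [0.002, -0.705, -0.709]]
contact_force: [11.0, 5.6, -3.6]
gripper_width: 0.0242
```

Call:
send_rows(targets=[[0, -0.005, -0.005, 0, 0, 0, 1], [0, -0.005, -0.005, 0, 0, 0, 1], [0, -0.005, -0.005, 0, 0, 0, 1], [0, -0.005, -0.005, 0, 0, 0, 1], [0, -0.005, -0.005, 0, 0, 0, 1], [0, -0.005, -0.005, 0, 0, 0, 1], [0, -0.005, -0.005, 0, 0, 0, 1], [0, -0.005, -0.005, 0, 0, 0, 1], [0, 0, 0, 0, 0, 0, 1]])

```text
t: 5.5
position: [0.5806, 0.0065, 0.2732]
orientation: [[0.064, 0.707, -0.704], [0.998, -0.043, 0.046], [0.002, -0.706, -0.708]]
contact_force: [16.5, 7.0, -6.8]
gripper_width: 0.0241
```

Call:
send_rows(targets=[[0, -0.0025, -0.0025, 0, 0, 0, 1], [0, -0.002, -0.002, 0, 0, 0, 1], [0, -0.001, -0.001, 0, 0, 0, 1], [0, 0, 0, 0, 0, 0, 1], [0, 0, 0, 0, 0, 0, 1]])

```text
t: 6.0
position: [0.5805, 0.0065, 0.2802]
orientation: [[0.064, 0.706, -0.705], [0.998, -0.043, 0.046], [0.002, -0.706, -0.708]]
contact_force: [24.6, 5.5, -14.1]
gripper_width: 0.0239
```

Run:
```python
from h import *
s=telemetry.observe();print(s['position'],s['gripper_width'],s['contact_force'],s['torque'])
crop('side',225,345,110,250,4,'s3')
```

```text
[0.5805 0.0065 0.2802] 0.023866090667374853 [ 24.63     5.54   -14.0725] [ 1.0512 -0.9873  1.2859]
```

View pics/s3.png

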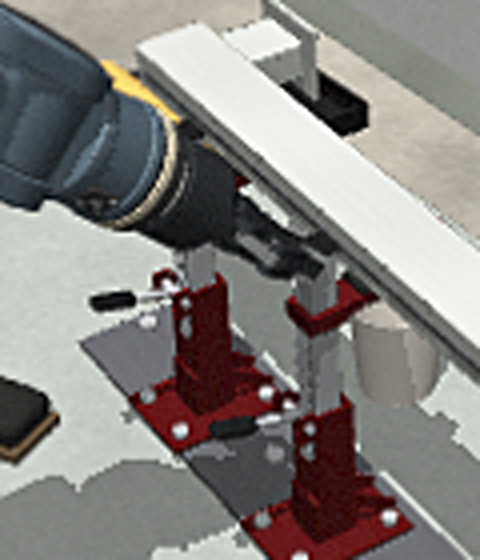

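The rail is up and the vertical load has risen by about 7 N, so the pad has met the beam. I'll raise it 2 mm more, so it passes the notch, then lower gently to test the latch.

Call:
send_rows(targets=[[0, -0.0014, -0.0014, 0, 0, 0, 1], [0, 0, 0, 0, 0, 0, 1], [0, 0, 0, 0, 0, 0, 1]])

```text
t: 6.35
position: [0.5803, 0.0065, 0.2815]
orientation: [[0.063, 0.706, -0.706], [0.998, -0.043, 0.046], [0.002, -0.707, -0.707]]
contact_force: [33.3, 5.1, -20.3]
gripper_width: 0.0242
```

Call:
send_rows(targets=[[0, 0.001, 0.001, 0, 0, 0, 1], [0, 0.001, 0.001, 0, 0, 0, 1], [0, 0.001, 0.001, 0, 0, 0, 1], [0, 0.0005, 0.0005, 0, 0, 0, 1], [0, 0, 0, 0, 0, 0, 1]])

```text
t: 6.85
position: [0.5807, 0.0065, 0.2783]
orientation: [[0.064, 0.708, -0.704], [0.998, -0.043, 0.046], [0.002, -0.705, -0.709]]
contact_force: [15.5, 4.9, -3.9]
gripper_width: 0.0245
```

Call:
send_rows(targets=[[0, 0.001, 0.001, 0, 0, 0, 1], [0, 0.001, 0.001, 0, 0, 0, 1], [0, 0, 0, 0, 0, 0, 1], [0, 0, 0, 0, 0, 0, 1]])

```text
t: 7.25
position: [0.5812, 0.0065, 0.2777]
orientation: [[0.064, 0.71, -0.701], [0.998, -0.043, 0.047], [0.003, -0.703, -0.711]]
contact_force: [-10.2, 6.5, 16.9]
gripper_width: 0.0236
```

The rail is held under a 17 N downward push, so it is latched. Release and back off.

Call:
send_rows(targets=[[0, -0.0007, -0.0007, 0, 0, 0, 1], [0, 0, 0, 0, 0, 0, -1], [0, 0, 0, 0, 0, 0, -1], [0, 0, 0, 0, 0, 0, -1], [0, 0, 0, 0, 0, 0, -1], [0, 0, 0, 0, 0, 0, -1], [0, -0.02, 0, 0, 0, 0, -1], [0, -0.03, 0, 0, 0, 0, -1], [0, -0.03, 0, 0, 0, 0, -1], [0, -0.02, 0, 0, 0, 0, -1]])

```text
t: 8.25
position: [0.5084, 0.0101, 0.3477]
orientation: [[0.065, 0.707, -0.704], [0.998, -0.046, 0.047], [0.001, -0.706, -0.709]]
contact_force: [-0.0, -0.5, -0.2]
gripper_width: 0.0856
```

Run:
```python
from h import *
s=telemetry.observe();print(s['position'],s['gripper_width'],s['contact_force'])
a=cams.read_camera('side')[120:260,235:345,::-1];b=cams.read_camera('top')[145:240,210:340,::-1]
o=np.zeros((560,800,3),np.uint8);o[:,:440]=cv2.resize(a,(440,560),interpolation=2);o[:263,440:]=cv2.resize(b,(360,263),interpolation=2)
cv2.imwrite("pics/z2.png",o)
```

```text
[0.5084 0.0101 0.3477] 0.0855829309827548 [-0.0244 -0.4636 -0.2214]
```

View pics/z2.png

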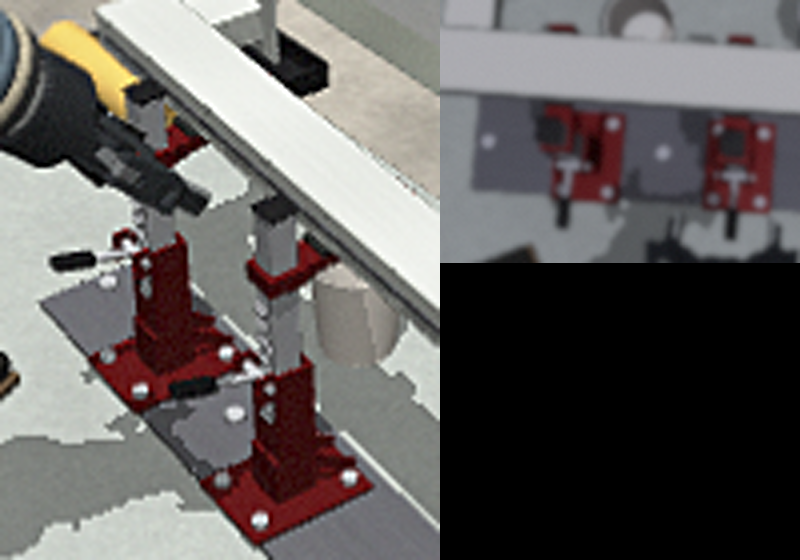

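The low rail is up, with its cap at side (303.8,172), and both levers are in their rest positions. Now the high lever.

Run:
```python
from h import *
print(proj('side',np.array([.568,.0072,.3085])))
L=np.array([.500,.2125,.161]);R=ori(40);d=R[:,1]
P,R=rows(L+d*(.019-.09),R,8,-1); print(P)
rows(L+d*(.019),R,6,-1,P,R); print(L+d*.019)
```

```text
(np.float64(303.30845045007925), np.float64(170.48455445796708))
[[0.0251, 0.0057, 0.0194, -0.59, 0.0, 0.02, -1], [0.0251, 0.0055, 0.0195, -0.59, 0.0, 0.02, -1], [0.0251, 0.0053, 0.0195, -0.59, 0.0, 0.02, -1], [0.0251, 0.0051, 0.0196, -0.59, 0.0, 0.02, -1], [0.0251, 0.0049, 0.0196, -0.59, 0.0, 0.02, -1], [0.0251, 0.0047, 0.0197, -0.59, 0.0, 0.02, -1], [0.0251, 0.0045, 0.0197, -0.59, 0.0, 0.02, -1], [0.0251, 0.0043, 0.0198, -0.59, 0.0, 0.02, -1]]
[0.4457 0.2161 0.2066]
[[0.0, 0.015, 0.0, 0.0, 0.0, 0.0, -1], [0.0, 0.015, 0.0, 0.0, 0.0, 0.0, -1], [0.0, 0.015, 0.0, 0.0, 0.0, 0.0, -1], [0.0, 0.015, 0.0, 0.0, 0.0, 0.0, -1], [0.0, 0.015, 0.0, 0.0, 0.0, 0.0, -1], [0.0, 0.015, 0.0, 0.0, 0.0, 0.0, -1]]
[0.5145 0.2115 0.1488]
```

Call:
send_rows(targets=[[0.025, 0.005, 0.0195, -0.6, 0, 0, -1], [0.025, 0.005, 0.0195, -0.6, 0, 0, -1], [0.025, 0.005, 0.0195, -0.6, 0, 0, -1], [0.025, 0.005, 0.0195, -0.6, 0, 0, -1], [0.025, 0.005, 0.0195, -0.6, 0, 0, -1], [0.025, 0.005, 0.0195, -0.6, 0, 0, -1], [0.025, 0.005, 0.0195, -0.6, 0, 0, -1], [0.025, 0.005, 0.0195, -0.6, 0, 0, -1], [0, 0, 0, 0, 0, 0, -1], [0, 0, 0, 0, 0, 0, -1]])

```text
t: 9.35
position: [0.4453, 0.2151, 0.2034]
orientation: [[0.064, 0.762, -0.645], [0.998, -0.049, 0.04], [-0.001, -0.646, -0.763]]
contact_force: [0.0, -1.0, -0.0]
gripper_width: 0.0852
```

Run:
```python
from h import *
s=telemetry.observe();print(s['position'],s['contact_force'])
L=np.array([.500,.2125,.161]);rows(L+ori(40)[:,1]*.019,s['orientation'],6,-1)
print([ (np.array(proj('side',L))-[215,130])*4 ])
crop('side',215,325,130,260,4,'s4')
```

```text
[0.4453 0.2151 0.2034] [ 0.0097 -0.9738 -0.0179]
[[0.0001, 0.0147, -0.0005, 0.0, 0.0, 0.0, -1], [0.0001, 0.0147, -0.0005, 0.0, 0.0, 0.0, -1], [0.0001, 0.0147, -0.0005, 0.0, 0.0, 0.0, -1], [0.0001, 0.0147, -0.0005, 0.0, 0.0, 0.0, -1], [0.0001, 0.0147, -0.0005, 0.0, 0.0, 0.0, -1], [0.0001, 0.0147, -0.0005, 0.0, 0.0, 0.0, -1]]
[array([150.8734, 220.5486])]
```

View pics/s4.png

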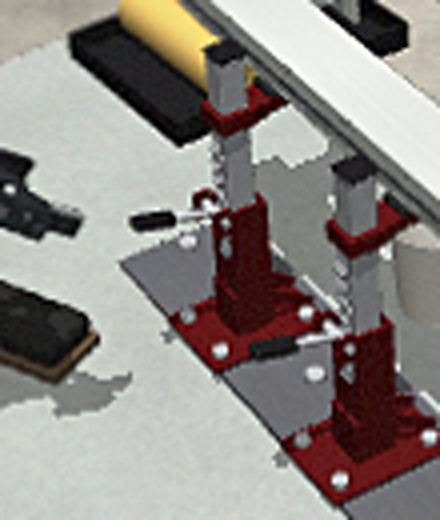

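The high lever grip appears at crop (153,222), against a predicted (151,220). That's good enough, so I'll advance and grip.

Call:
send_rows(targets=[[0, 0.0147, -0.0005, 0, 0, 0, -1], [0, 0.0147, -0.0005, 0, 0, 0, -1], [0, 0.0147, -0.0005, 0, 0, 0, -1], [0, 0.0147, -0.0005, 0, 0, 0, -1], [0, 0.0147, -0.0005, 0, 0, 0, -1], [0, 0.0147, -0.0005, 0, 0, 0, -1], [0, 0, 0, 0, 0, 0, -1]])

```text
t: 10.1
position: [0.5159, 0.2087, 0.1499]
orientation: [[0.068, 0.762, -0.644], [0.998, -0.052, 0.044], [0.001, -0.645, -0.764]]
contact_force: [-0.1, -0.1, -0.3]
gripper_width: 0.0853
```

Call:
send_rows(targets=[[0, 0, 0, 0, 0, 0, 1], [0, 0, 0, 0, 0, 0, 1], [0, 0, 0, 0, 0, 0, 1], [0, 0, 0, 0, 0, 0, 1], [0, 0, 0, 0, 0, 0, 1], [0, 0, 0, 0, 0, 0, 1], [0, 0, 0, 0, 0, 0, 1]])

```text
t: 10.8
position: [0.5147, 0.2101, 0.1505]
orientation: [[0.065, 0.763, -0.643], [0.998, -0.05, 0.042], [0.0, -0.644, -0.765]]
contact_force: [-15.0, -4.2, 11.8]
gripper_width: 0.0145
```

Run:
```python
from h import *
s=telemetry.observe();p,R0=s['position'],s['orientation'];print(p,s['gripper_width'],s['contact_force'])
# arc about pin, rotating tool along with lever
g=p-.019*R0[:,1]; pin=np.array([.500,.2125,.161])+.058*SX-[0,0,.0155]
out=[];N=6;a=np.radians(20)/N;Q=Ro.from_rotvec(SY*a).as_matrix();R=R0
for i in range(N):
    n=pin+Q@(p-pin); out.append(np.round(R.T@(n-p),4).tolist()+np.round(np.degrees(Ro.from_matrix(R.T@Q@R).as_rotvec()),2).tolist()+[1]);p=n;R=Q@R
print(out,p)
```

```text
[0.5147 0.2101 0.1505] 0.01450458921959682 [-14.9759  -4.2167  11.8018]
[[0.0, -0.0013, -0.0021, 3.33, 0.0, -0.0, 1], [0.0, -0.0013, -0.0021, 3.33, 0.0, -0.0, 1], [0.0, -0.0013, -0.0021, 3.33, 0.0, -0.0, 1], [0.0, -0.0013, -0.0021, 3.33, 0.0, -0.0, 1], [0.0, -0.0013, -0.0021, 3.33, 0.0, -0.0, 1], [0.0, -0.0013, -0.0021, 3.33, 0.0, -0.0, 1]] [0.519  0.2098 0.165 ]
```

Call:
send_rows(targets=[[0, -0.0013, -0.0021, 3.3, 0, 0, 1], [0, -0.0013, -0.0021, 3.3, 0, 0, 1], [0, -0.0013, -0.0021, 3.3, 0, 0, 1], [0, -0.0013, -0.0021, 3.3, 0, 0, 1], [0, -0.0013, -0.0021, 3.3, 0, 0, 1], [0, -0.0013, -0.0021, 3.3, 0, 0, 1], [0, 0, 0, 0, 0, 0, 1]])

```text
t: 11.5
position: [0.5174, 0.21, 0.1648]
orientation: [[0.064, 0.495, -0.866], [0.998, -0.031, 0.056], [0.0, -0.868, -0.496]]
contact_force: [-57.8, -3.2, 38.9]
gripper_width: 0.014
```

Call:
send_rows(targets=[[0, 0, 0, 0, 0, 0, 1], [0, 0, 0, 0, 0, 0, 1], [0, 0, 0, 0, 0, 0, 1], [0, 0, 0, 0, 0, 0, 1], [0, 0, 0, 0, 0, 0, 1], [0, 0, 0, 0, 0, 0, 1], [0, 0, 0, 0, 0, 0, 1]])

```text
t: 12.2
position: [0.5167, 0.21, 0.1639]
orientation: [[0.063, 0.497, -0.866], [0.998, -0.031, 0.055], [0.0, -0.867, -0.498]]
contact_force: [-43.3, -5.5, 29.9]
gripper_width: 0.014
```

Run:
```python
from h import *
s=telemetry.observe();print(s['position'],s['gripper_width'],s['contact_force'])
crop('side',215,325,130,260,4,'s5')
```

```text
[0.5167 0.21   0.1639] 0.014018040818279275 [-43.2827  -5.4799  29.9372]
```

View pics/s5.png

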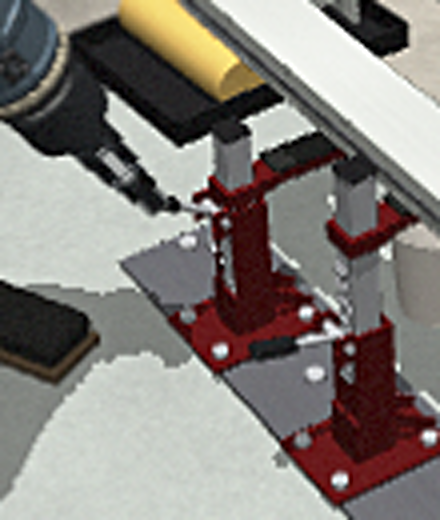

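The high rail is down on its sleeve, the cap now at crop (232,132), and the beam is resting on the low arm. I'll return the lever along its arc, release it and back off.

Call:
send_rows(targets=[[0, 0.0013, 0.0021, -3.3, 0, 0, 1], [0, 0.0013, 0.0021, -3.3, 0, 0, 1], [0, 0.0013, 0.0021, -3.3, 0, 0, 1], [0, 0.0013, 0.0021, -3.3, 0, 0, 1], [0, 0.0013, 0.0021, -3.3, 0, 0, 1], [0, 0.0013, 0.0021, -3.3, 0, 0, 1], [0, 0, 0, 0, 0, 0, 1]])

```text
t: 12.95
position: [0.5144, 0.2102, 0.1509]
orientation: [[0.066, 0.765, -0.64], [0.998, -0.05, 0.043], [0.001, -0.642, -0.767]]
contact_force: [20.1, -6.5, -5.0]
gripper_width: 0.0139
```

Call:
send_rows(targets=[[0, -0.001, 0, 0, 0, 0, -1], [0, 0, 0, 0, 0, 0, -1], [0, 0, 0, 0, 0, 0, -1], [0, 0, 0, 0, 0, 0, -1], [0, 0, 0, 0, 0, 0, -1], [0, -0.02, 0, 0, 0, 0, -1], [0, -0.03, 0, 0, 0, 0, -1], [0, -0.03, 0, 0, 0, 0, -1], [0, -0.03, 0, 0, 0, 0, -1], [0, 0, 0, 0, 0, 0, -1]])

```text
t: 13.95
position: [0.4287, 0.2171, 0.2247]
orientation: [[0.063, 0.764, -0.642], [0.998, -0.046, 0.044], [0.004, -0.643, -0.765]]
contact_force: [0.7, 0.8, -0.8]
gripper_width: 0.0853
```

Run:
```python
from h import *
s=telemetry.observe();print(s['position'],s['gripper_width'],s['contact_force'])
a=cams.read_camera('side')[100:350,200:480,::-1]
b=cams.read_camera('top')
cv2.imwrite("pics/f.png",cv2.resize(a,None,fx=2.4,fy=2.4,interpolation=2))
m=cv2.inRange(b[:,:,::-1],(150,150,150),(255,255,255));m[:90]=0
print(cv2.minAreaRect(max(cv2.findContours(m,0,2)[0],key=cv2.contourArea)))
```

```text
[0.4287 0.2171 0.2247] 0.08526514529684456 [ 0.675   0.7675 -0.784 ]
((350.8280029296875, 165.7388458251953), (299.25238037109375, 38.80770492553711), 3.712460994720459)
```

View pics/f.png

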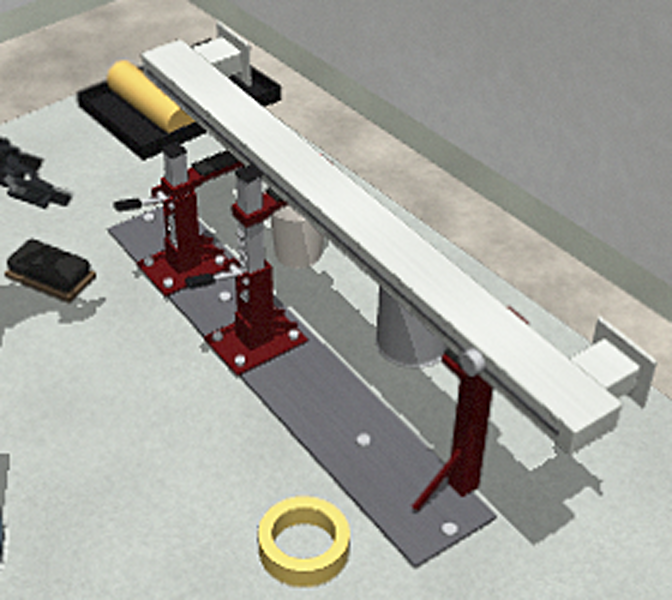

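The high lever is back at side (253,185), exactly where it started. The high rail is down, the low rail is up, and the beam's outline in the top view hasn't changed. Handing in.

```bash
python3 -c "
from rig import ticket,telemetry
print(telemetry.observe()['contact_force']);print(ticket.hand_in())"
```

```text
[ 0.14909223 -0.63252514 -0.39017077]
the job is handed in; nothing more can be done
None
```

The job is done and handed in at about 14 s. The beam now lies on the stand that started low, and the other rail is all the way down.

- **Low stand:** I gripped the bare tube with the tool tilted 45° and pulled the rail up about 81 mm, just past the fifth notch. It then sank about 3 mm onto the pawl. It held against a 17 N downward push before I let go, while the high stand was still up.
- **High stand:** I gripped the pawl lever and lifted it about 20° until the rail slid down onto its sleeve. I then brought the lever back down and let go.

**Last checks**
- Both levers are back in their starting positions in the side picture.
- The beam's outline in the top picture matches the start to within 0.1 pixel.
- The things on the bench look undisturbed in the last picture; I did not measure them.
- The arm touches nothing, with a contact force reading below 1 N.

**What disagreed**
- While I held the high lever open, the wrist force was higher than the lever needs, reaching about 70 N. I did not find out why; it is below the 120 N limit, and it cleared on release.
- The rail heights come from the arm's position readings, the push test and the pictures, because the joint values cannot be read directly.

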